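# Put the valve-cap racks back on their own mats

### The arm

A 7-joint arm with a two-finger parallel gripper is mounted at the origin on the work surface. World frame = base frame: x ahead of the robot, y to its left, z up, the work surface at z = 0. Lengths are in m, angles in rad, forces in N, time in s.
With the tool pointing down it reaches from about 0.4 to 0.875 m from the base axis. Payload 4.4 kg.
Tool frame: the origin (TCP) lies on the centre line of the jaws, within the pads' length; the fingertips stand 11 mm ahead of it and the grasp point (between the pads) lies 8 mm behind it (arm.tip_extent is the distance from the TCP to the fingertips, in m); z points along the fingers, y is the line along which they close (so a half turn about z gives the same grasp; the last joint's range is limited). The gripper opens to 85 mm and grips with 20 to 120 N. Pads are 22 mm wide; open, the fingers measure 114 mm over their backs; the gripper's body (76 mm by 85 mm) begins 54 mm behind the grasp point. The pads swing forward as they close: fully open they stand 13 mm farther back than shut.
Start: joints at [1.21, 0.628, 0.038, 1.517, -0.027, 0.996, -0.02], TCP at [0.189, -0.622, 0.242] pointing down, gripper open.
Joint ranges: [-3.06, 3.06], [-0.37, 2.12], [-1.25, 1.32], [0.18, 2.47], [-1.1, 4.24], [0.23, 1.98], [-2.94, 2.94]. Speed limits (rad/s): [2.57, 2.57, 3.14, 3.14, 3.14, 3.14, 3.14].

### API

Orientations are given as a rotation vector (axis times angle).
In Python, from cell import arm, ik, get_image, job gives the robot as it stands. The module is installed in compiled form; this text tells all that it offers. Calls block until the motion is done:
- arm.movep(position, orientation): joint-space move of the TCP to a pose.
- arm.movel(position, attitude=None, v=0.15, threshold=None): straight line of the TCP; attitude=None keeps the orientation; v is the mean speed in m/s. With threshold (N) it stops when the force on the tool has changed by that much, and returns True; else False.
- arm.goto_joints(angles): joint-space move.
- arm.open_gripper() and arm.close(squeeze=None): open the fingers fully, or close them until they stop; squeeze is the grip in N (None keeps the last).
- arm.wait(seconds).
- ik(position, orientation): joint angles nearest the present ones, or None.
- arm.get_state(): the state.
- get_image(name): name is "scene" or "top" or "wrist"; returns a dict with "pixels" (480x640x3 uint8, red, green, blue), "fx", "fy", "cx", "cy" (pixels), "rvec" (rotation vector, rad) and "tvec" (3), from world to camera coordinates, as OpenCV has them; the wrist camera has in their place "T_tool_cam" (4x4, takes a point from camera to tool coordinates, whose origin is the TCP and whose axes are the flange's). Camera axes: x right, y down, z forward; pixel columns grow to the right and rows downward; lengths in m; the calibration is good to about 2 mm. The wrist camera is an equidistant fisheye: a pixel r from the principal point sees the ray r / f radians off the axis. A picture is of the moment at which its call begins: read the wrist's pose just before it. There is no depth.
A pose or a line that the arm cannot do raises arm.IKError and nothing moves.
- job.job_done(): hands the job in; it is judged then, once.
The state is a dict: "time": time; "q": joint angles; "joint_vel": joint speeds; "joint_efforts": joint torques, N m; "eef_pos": TCP position; "eef_rot": TCP orientation; "contact_force": force on the tool from outside, world axes, zero at the start; "torque": the same for the moment, N m; "opening": finger opening in m; "finger_force": force on a finger pad.
Only numpy, scipy, OpenCV 4.12 (cv2) and the standard library are available. Lean on these libraries where they do the work, as an engineer would, in place of code of your own. Each camera call takes 0.05 s, during which the arm holds its last target. There are 200 camera calls.

### The job

The four display racks on the stall shelf have been mixed up: move each one to the mat of the same colour as its wares (blue caps, black stems, yellow core tools, red caps), standing upright, centred on the mat and squared up with it (either way round). Every home is taken, so park a rack on the empty white mat whenever you need to make room, and never set or drop a rack on the bare wood. Leave the steel tire gauge lying where it is.

Things in the scene. Friction and masses are not known exactly. Their poses are not given: they have to be found in the camera images.
- rack_blue: Loose rack, about 0.1 kg: brown wooden block 72 (x) by 40 (y) by 28 (z) mm, on it, fixed and within its outline, six blue hexagonal valve caps (2 rows of 3, 15 mm wide), tops 44 mm above the underside. Origin: centre of its underside; x along its length, y across, z up. Grip the block across y. At the start it stands on a mat of another colour, perhaps askew.
- rack_black: Loose rack, about 0.1 kg: brown wooden block 72 (x) by 40 (y) by 28 (z) mm, on it, fixed and within its outline, three black rubber snap-in valve stems standing in a row along x, tops 61 mm above the underside. Origin: centre of its underside; x along its length, y across, z up. Grip the block across y. At the start it stands on a mat of another colour, perhaps askew.
- rack_yellow: Loose rack, about 0.1 kg: brown wooden block 72 (x) by 40 (y) by 28 (z) mm, on it, fixed and within its outline, three yellow plastic valve core tools standing in a row along x, tops 59 mm above the underside. Origin: centre of its underside; x along its length, y across, z up. Grip the block across y. At the start it stands on a mat of another colour, perhaps askew.
- rack_red: Loose rack, about 0.1 kg: brown wooden block 72 (x) by 40 (y) by 28 (z) mm, on it, fixed and within its outline, six round red valve caps (2 rows of 3, 15 mm wide), tops 44 mm above the underside. Origin: centre of its underside; x along its length, y across, z up. Grip the block across y. At the start it stands on a mat of another colour, perhaps askew.
- mat_blue: Flat blue plastic mat fixed to the shelf, 104 (x) by 76 (y) by 4 (z) mm. Origin: centre of its underside, on the shelf surface (z = 0); x along its length. Home of the rack with the blue wares; another rack stands on it at the start.
- mat_black: Flat black plastic mat fixed to the shelf, 104 (x) by 76 (y) by 4 (z) mm. Origin: centre of its underside, on the shelf surface (z = 0); x along its length. Home of the rack with the black wares; another rack stands on it at the start.
- mat_yellow: Flat yellow plastic mat fixed to the shelf, 104 (x) by 76 (y) by 4 (z) mm. Origin: centre of its underside, on the shelf surface (z = 0); x along its length. Home of the rack with the yellow wares; another rack stands on it at the start.
- mat_red: Flat red plastic mat fixed to the shelf, 104 (x) by 76 (y) by 4 (z) mm. Origin: centre of its underside, on the shelf surface (z = 0); x along its length. Home of the rack with the red wares; another rack stands on it at the start.
- mat_white: Flat white plastic mat fixed to the shelf, 104 (x) by 76 (y) by 4 (z) mm. Origin: centre of its underside, on the shelf surface (z = 0); x along its length. The spare mat, empty at the start and at the end, room for one rack.
- gauge: Steel pencil tire gauge lying loose, 140 mm long along its x, 18 wide, 15 high; origin at its middle, underneath. Also there, bolted down: a tin funnel over a clear cup (centre x 0.76, y 0.46, 110 mm across, 170 mm high) and a green dish with odd parts (centre x 0.68, y 0.335, 100 by 75 mm, 20 mm high).

How it is judged:
By the outcome, as a careful person would: the job done as asked, in the order asked, and still so for the second after the job is handed in, with the robot touching nothing.
It also fails if it takes over 128 s, if anything falls off the work surface, if the arm or the gripper's body presses on something with over 40 N, if the wrist force passes 120 N, or if a joint passes its speed limit or range.

## Working session

There is one attempt and no reset: what is moved stays moved. The work goes in short steps, each a Python script; the robot and the scene stay as the last script left them, time stands still between calls to the robot, and variables do not carry over. Pictures are saved under pics/ and viewed, at most 14 in all, crops included, and the job is handed in when it is done.

```bash
mkdir -p pics
python3 - <<'E'
from cell import arm,get_image
import cv2,numpy as np
for n in ("top","scene"):
    d=get_image(n); cv2.imwrite(f"pics/{n}0.png",d["pixels"][:,:,::-1]); R=cv2.Rodrigues(np.array(d["rvec"]))[0]
    print(n,d["fx"],d["cx"],d["cy"],(-R.T@np.array(d["tvec"]).ravel()).round(3),R.round(2).tolist())
w=get_image("wrist");print(w["T_tool_cam"],w["fx"],w["cx"],w["cy"])
s=arm.get_state();print(s["eef_pos"],s["eef_rot"],s["opening"],s["time"],arm.tip_extent)
E
```

```text
top 456.7700279840597 322.3615476970875 240.34507997362195 [ 0.375 -0.031  0.993] [[-0.01, -1.0, 0.01], [-0.98, 0.01, -0.2], [0.2, -0.01, -0.98]]
scene 510.88044006920165 314.40485479408954 237.472190667547 [1.052 0.129 0.737] [[-0.32, 0.95, -0.0], [0.76, 0.26, -0.6], [-0.57, -0.2, -0.8]]
[[-3.85743407e-04 -9.54329013e-01 -2.98757404e-01  7.53406514e-02]
 [ 9.99999781e-01 -2.07464442e-04 -6.28449651e-04 -1.53000044e-03]
 [ 5.37766196e-04 -2.98757581e-01  9.54328884e-01 -1.31232068e-01]
 [ 0.00000000e+00  0.00000000e+00  0.00000000e+00  1.00000000e+00]] 371.64829954431775 318.4024374699363 243.84438645556926
[ 0.18876433 -0.62149754  0.24160388] [-3.10608556e+00 -4.61136393e-01  3.11857553e-04] 0.08537228375371143 0.15 0.011
```

View pics/top0.png

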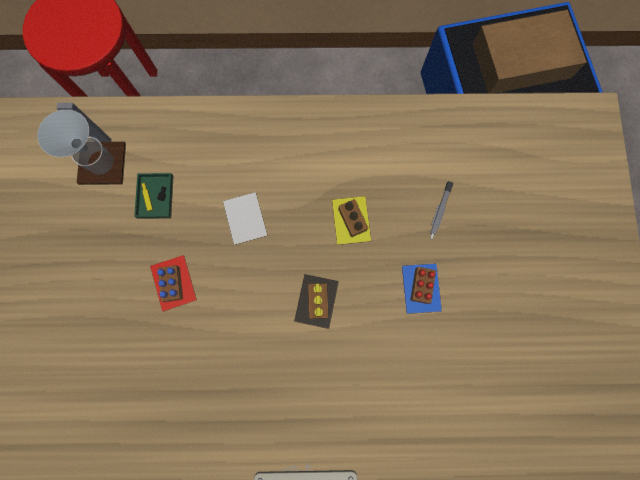

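View pics/scene0.png

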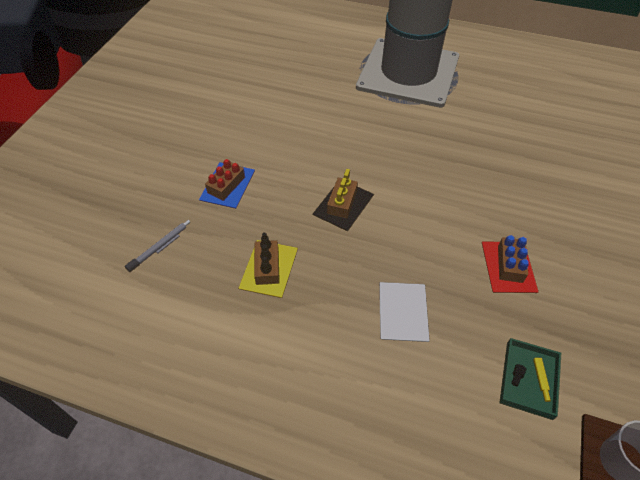

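```bash
cat > h.py <<'E'
from cell import arm,ik,get_image,job
import cv2,numpy as np
from scipy.spatial.transform import Rotation as Ro
def rot(yaw): return (Ro.from_euler('z',yaw)*Ro.from_matrix(np.diag([1.,-1,-1]))).as_rotvec()
def project(d,P,pose=None):
    "world points Nx3 -> pixels; pose=(pos,rotvec) for the wrist"
    if pose is None:
        c=P@cv2.Rodrigues(np.array(d["rvec"]))[0].T+np.ravel(d["tvec"]); u=c[:,:2]/c[:,2:]
    else:
        T=np.array(d["T_tool_cam"]); t=Ro.from_rotvec(pose[1]).inv().apply(P-pose[0]); c=(t-T[:3,3])@T[:3,:3]
        r=np.hypot(c[:,0],c[:,1])+1e-12; u=c[:,:2]*(np.arctan2(r,c[:,2])/r)[:,None]
    return u*[d["fx"],d["fy"]]+[d["cx"],d["cy"]]
def ortho(d,z,c,half,res,pose=None):
    "metric picture of plane z: row 0 = high x, column 0 = high y"
    a=np.arange(half,-half,-res); X,Y=np.meshgrid(c[0]+a,c[1]+a,indexing='ij')
    m=project(d,np.c_[X.ravel(),Y.ravel(),np.full(X.size,z)],pose).astype(np.float32).reshape(*X.shape,2)
    return cv2.remap(d["pixels"],m[...,0],m[...,1],cv2.INTER_LINEAR)
def mask(img,col):
    h,s,v=cv2.split(cv2.cvtColor(img,cv2.COLOR_RGB2HSV)); h=h.astype(int)
    m={'blue':(abs(h-110)<15)&(s>140),'red':((h<5)|(h>172))&(s>170),'yellow':(abs(h-30)<6)&(s>140),
       'white':(s<40)&(v>120),'black':(v<75)&(s<90)}[col]
    return m.astype(np.uint8)
def rect(m,c,half,res):
    "largest blob -> centre, yaw of long side, long, short"
    n,l,st,_=cv2.connectedComponentsWithStats(m); k=1+np.argmax(st[1:,4])
    p=np.argwhere(l==k)[:,::-1].astype(np.float32); (u,v),_,_=r=cv2.minAreaRect(p)
    b=cv2.boxPoints(r); w=np.c_[c[0]+half-b[:,1]*res, c[1]+half-b[:,0]*res]
    e=[w[1]-w[0],w[2]-w[1]]; L=[np.linalg.norm(x) for x in e]; i=int(np.argmax(L))
    a=np.arctan2(e[i][1],e[i][0]); a=(a+np.pi/2)%np.pi-np.pi/2
    return np.array([*w.mean(0),a,L[i]+res,L[1-i]+res])
E
python3 - <<'E'
from h import *
d=get_image("top"); c,half,res=(.6,.0),.45,.001
o=ortho(d,.004,c,half,res); cv2.imwrite("pics/o.png",o[:,:,::-1])
for k in ('blue','red','yellow','white','black'):
    m=mask(o,k); 
    a=np.arange(half,-half,-res); X,Y=np.meshgrid(c[0]+a,c[1]+a,indexing='ij'); m[(X>.72)|(X<.4)|(Y>.36)]=0
    if k in('blue','red'): m=cv2.morphologyEx(m,cv2.MORPH_OPEN,np.ones((3,3)))
    r=rect(m,c,half,res); print(k,r.round(3))
    for y in (r[2],r[2]+np.pi):
        q=ik([*r[:2],.018],rot(y)); print('  ',None if q is None else np.round(q,2))
E
```

```text
blue [ 0.467 -0.256  0.048  0.102  0.074]
   [ 0.4   0.82  0.07  1.99 -0.16  0.33 -0.92]
   [ 0.73  0.86 -0.43  1.99  0.77  0.47  1.34]
red [0.485 0.282 0.318 0.103 0.076]
   [-0.73  0.86  0.25  1.92 -0.47  0.42 -1.39]
   [-0.05  1.02 -0.88  1.9   1.12  0.82  0.32]
yellow [ 0.621 -0.107  0.096  0.105  0.077]
   [ 0.07  0.9   0.09  1.72 -0.14  0.53 -1.23]
   [ 0.49  0.98 -0.64  1.71  0.82  0.74  1.1 ]
white [0.628 0.13  0.271 0.105 0.077]
   [-0.33  0.91  0.14  1.69 -0.2   0.56 -1.37]
   [ 0.12  0.99 -0.64  1.67  0.81  0.76  0.92]
black [ 0.443 -0.027 -0.223  0.102  0.075]
   [ 0.23  0.79 -0.33  2.22  1.01  0.28 -2.8 ]
   [ 0.23  0.79 -0.33  2.22  1.01  0.28  0.34]
```

```bash
cat >> h.py <<'E'
M0=dict(blue=(.467,-.256),red=(.485,.282),yellow=(.621,-.107),white=(.628,.13),black=(.443,-.027))
def look(col,tall=True):
    "wrist picture from above the mat: mat rect, rack rect, annotated picture"
    c=np.array(M0[col])
    for y,z in ((0,.2),(np.pi,.2),(.5,.2),(np.pi-.5,.2),(np.pi+.5,.2),(0,.15),(np.pi,.15)):
        p=[c[0]-.075*np.cos(y),c[1]-.075*np.sin(y),z]
        if ik(p,rot(y)) is not None: break
    arm.movep(p,rot(y)); s=arm.get_state(); pose=(np.array(s["eef_pos"]),np.array(s["eef_rot"])); d=get_image("wrist")
    half,res=.08,.0005
    o=ortho(d,.004,c,half,res,pose); m=mask(o,col)
    mat=rect(cv2.morphologyEx(m,cv2.MORPH_OPEN,np.ones((3,3))),c,half,res)
    o2=ortho(d,.032,c,half,res,pose); m2=cv2.morphologyEx(mask(o2,col),cv2.MORPH_OPEN,np.ones((5,5)))
    n,l,st,_=cv2.connectedComponentsWithStats(m2); k=1+np.argmax(st[1:,4])
    hull=cv2.fillConvexPoly(np.zeros_like(m2),cv2.convexHull(np.argwhere(l==k)[:,::-1].astype(np.int32)),1)
    r=cv2.morphologyEx(hull*(1-(l==k).astype(np.uint8)),cv2.MORPH_CLOSE,np.ones((15,15)))
    r=cv2.morphologyEx(r,cv2.MORPH_OPEN,np.ones((9,9)))
    rk=rect(r,c,half,res) if r.sum()>2000 else None
    def draw(im,R,L,W):
        p=c2w=np.array([[L,W],[L,-W],[-L,-W],[-L,W]])/2@Ro.from_euler('z',R[2]).as_matrix()[:2,:2].T+R[:2]
        cv2.polylines(im,[np.c_[(c[1]+half-p[:,1])/res,(c[0]+half-p[:,0])/res].astype(np.int32)],True,(0,255,0),1)
    draw(o,mat,.104,.076)
    if rk is not None: draw(o2,rk,.072,.04)
    return mat,rk,np.hstack([o,o2])[:,:,::-1]
E
python3 - <<'E'
from h import *
ims=[];out={}
for k in ('blue','yellow','black','white','red'):
    m,r,im=look(k); out[k]=m[:3].tolist(),None if r is None else r[:3].tolist(); ims.append(im)
    print(k,m.round(4),None if r is None else r.round(4),arm.get_state()["time"])
import json; json.dump(out,open("poses.json","w"))
a=[ims[i] for i in (0,1,2,4)]
cv2.imwrite("pics/l1.png",cv2.resize(np.vstack([np.hstack(a[:2]),np.hstack(a[2:])]),(800,400)))
E
```

```text
blue [ 0.4654 -0.2528  0.0518  0.1025  0.0747] [ 0.4713 -0.253  -0.2907  0.082   0.0494] 1.8
yellow [ 0.6193 -0.1042  0.0935  0.1044  0.0765] [ 0.6197 -0.1107  0.3964  0.0735  0.0465] 2.7167
black [ 0.441  -0.0243 -0.2187  0.1025  0.0748] [ 0.4366 -0.0307  0.0308  0.0797  0.0473] 3.5667
white [0.6265 0.1336 0.2671 0.1046 0.0768] None 4.575
red [0.4838 0.2858 0.312  0.1029 0.075 ] [0.4779 0.2862 0.0325 0.0792 0.0472] 5.4667
```

View pics/l1.png

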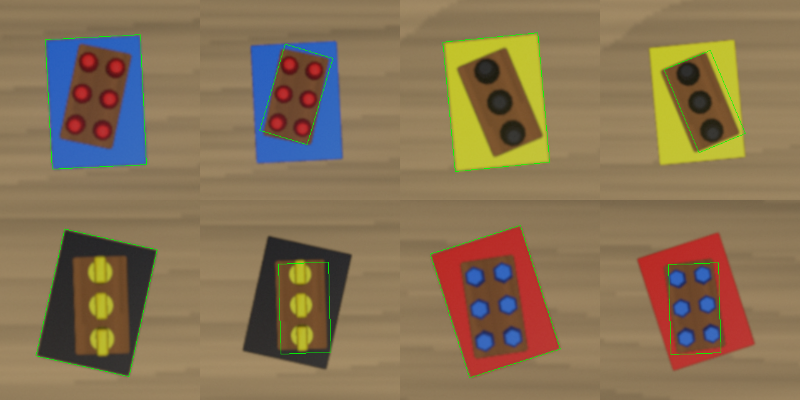

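```bash
python3 - <<'E'
s=open("h.py").read()
s=s.replace("    rk=rect(r,c,half,res) if r.sum()>2000 else None\n","""    r=hull*(1-cv2.morphologyEx(mask(o2,col),cv2.MORPH_CLOSE,np.ones((3,3)))); rk=fitrack(r,c,half,res,r.sum()) if r.sum()>3000 else None
""")
s+='''
from scipy.optimize import minimize
def fitrack(m,c,half,res,_):
    "72x40 rectangle that best covers the mask"
    a=np.arange(half,-half,-res); X,Y=np.meshgrid(c[0]+a,c[1]+a,indexing='ij'); b=m.astype(float)
    k=cv2.morphologyEx(m,cv2.MORPH_OPEN,np.ones((15,15)))>0
    def E(p):
        x,y=X-p[0],Y-p[1]; C,S=np.cos(p[2]),np.sin(p[2])
        f=np.clip(.5+(.036-abs(C*x+S*y))/.001,0,1)*np.clip(.5+(.020-abs(C*y-S*x))/.001,0,1)
        return ((f-b)**2).sum()
    Q=np.cov(X[k],Y[k]); w,V=np.linalg.eigh(Q); x0=[X[k].mean(),Y[k].mean(),np.arctan2(V[1,1],V[0,1])]
    r=minimize(E,x0,method='Nelder-Mead',options=dict(initial_simplex=np.array(x0)+np.r_[np.zeros((1,3)),np.diag([.004,.004,.1])],xatol=1e-5))
    r.x[2]=(r.x[2]+np.pi/2)%np.pi-np.pi/2
    return np.array([*r.x,r.fun/b.sum(),b.sum()*res**2*1e6])
'''
open("h.py","w").write(s)
E
python3 - <<'E'
from h import *
ims=[];out={}
for k in ('red','white','black','blue','yellow'):
    m,r,im=look(k); out[k]=m[:3].tolist(),None if r is None else r[:3].tolist(); ims.append(im)
    print(k,m.round(4),None if r is None else r.round(4),arm.get_state()["time"])
import json; json.dump(out,open("poses.json","w"))
a=[ims[i] for i in (0,2,3,4)]
cv2.imwrite("pics/l2.png",cv2.resize(np.vstack([np.hstack(a[:2]),np.hstack(a[2:])]),(800,400)))
E
```

```text
red [0.4836 0.2859 0.3145 0.1029 0.0751] [4.802e-01 2.867e-01 1.520e-01 4.160e-02 2.922e+03] 5.7667
white [0.6265 0.1341 0.27   0.1046 0.0768] None 6.6583
black [ 0.4409 -0.0243 -0.2177  0.1026  0.0748] [ 4.39300e-01 -2.75000e-02  2.99000e-02  4.49000e-02  3.02875e+03] 7.6667
blue [ 0.4655 -0.2526  0.0519  0.1026  0.0747] [ 4.698e-01 -2.524e-01 -2.061e-01  3.460e-02  2.974e+03] 8.6333
yellow [ 0.6193 -0.1043  0.095   0.1044  0.0765] [ 6.19400e-01 -1.07000e-01  3.96700e-01  7.34000e-02  2.79975e+03] 9.55
```

View pics/l2.png

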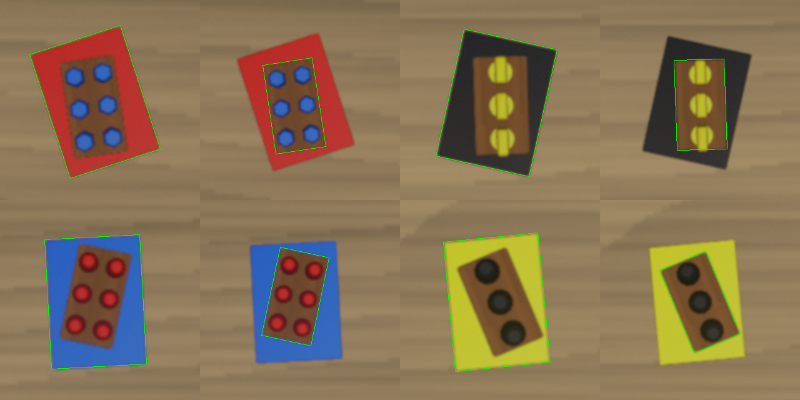

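```bash
cat >> h.py <<'E'
import json
H=.14
def choose(p,yaw):
    q0=np.array(arm.get_state()["q"]); best=None
    for y in (yaw,yaw+np.pi):
        qs=[ik([*p,z],rot(y)) for z in (H,.015)]
        if any(q is None for q in qs): continue
        if max(abs(qs[0][6]),abs(qs[1][6]))>2.85: continue
        c=abs(np.array(qs[0])-q0).max()
        if best is None or c<best[0]: best=(c,y)
    return best[1]
def pick(x,y,yaw):
    yw=choose((x,y),yaw); arm.movep([x,y,H],rot(yw)); arm.movel([x,y,.018],v=.12)
    arm.close(squeeze=40); s=arm.get_state(); print("grip",round(s["opening"],4),s["finger_force"],round(s["time"],1))
    arm.movel([x,y,H],v=.15); return arm.get_state()["opening"]
def place(x,y,yaw):
    yw=choose((x,y),yaw); arm.movep([x,y,H],rot(yw)); arm.movel([x,y,.026],v=.12)
    hit=arm.movel([x,y,.014],v=.02,threshold=3); s=arm.get_state(); print("down",hit,np.round(s["eef_pos"],4),round(s["time"],1))
    arm.open_gripper(); arm.movel([x,y,H],v=.15)
E
python3 - <<'E'
from h import *
P=json.load(open("poses.json"))
assert pick(*P["yellow"][1])>.03
place(*P["white"][0])
m,r,im=look("white"); print(m.round(4),r.round(4)); cv2.imwrite("pics/w.png",im)
E
```

```text
grip 0.0394 42.23893404006958 11.7
down True [0.6267 0.1342 0.0186] 15.1
[0.6267 0.1338 0.2692 0.1045 0.0766] [6.26200e-01 1.35700e-01 2.69800e-01 6.11000e-02 2.83375e+03]
```

View pics/w.png

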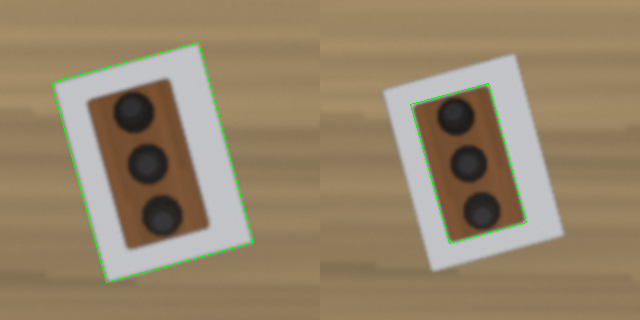

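The fit shows the rack centred to about 2 mm with a consistent y bias of about 1.5 mm between the camera and the arm. I'll correct for that and carry on.

Run:
```python
from h import *
P=json.load(open("poses.json"))
B=np.array([0,-.0015,0])
for k,c in M0.items(): print(k,ik([c[0]-.075,c[1],.2],rot(0)) is not None)
rk=lambda k:np.array(P[k][1])+B
mt=lambda k:np.array(P[k][0])+B
def mv(src,dst):
    assert pick(*src)>.03; place(*dst)
mv(rk("black"),mt("yellow"))
w=np.array(P["white"][0])
mv(w,mt("black"))
m,r,im=look("black"); print(m.round(4),r.round(4)); 
mv(rk("blue"),mt("white"))
mv(rk("red"),mt("blue"))
mv(mt("white"),mt("red"))
ims=[]
for k in ('red','black','blue','yellow'):
    m,r,im=look(k); ims.append(im); C,S=np.cos(m[2]),np.sin(m[2]); e=r[:2]-m[:2]
    print(k,"dx dy mm",(C*e[0]+S*e[1])*1e3,(C*e[1]-S*e[0])*1e3,"dyaw",np.degrees(r[2]-m[2]),arm.get_state()["time"])
cv2.imwrite("pics/l3.png",cv2.resize(np.vstack([np.hstack(ims[:2]),np.hstack(ims[2:])]),(800,400)))
cv2.imwrite("pics/t3.png",get_image("top")["pixels"][:,:,::-1])
```

```text
blue True
red True
yellow True
white True
black TrueTraceback (most recent call last):
  File "<stdin>", line 9, in <module>
  File "<stdin>", line 8, in mv
  File "h.py", line 80, in pick
    yw=choose((x,y),yaw); arm.movep([x,y,H],rot(yw)); arm.movel([x,y,.018],v=.12)
                                                      ~~~~~~~~~^^^^^^^^^^^^^^^^^^
cell.IKError: the arm cannot follow that straight line within its joint ranges
```

Run:
```python
from h import *
P=json.load(open("poses.json"))
print(np.round(arm.get_state()["q"],2))
for nm,(x,y,w) in (("pick",np.array(P["black"][1])+[0,-.0015,0]),("place",np.array(P["black"][0])+[0,-.0015,0])):
  for yw in (w,w+np.pi):
    for z in (.14,.1,.07,.04,.018):
        q=ik([x,y,z],rot(yw)); print(nm,round(yw,2),z,None if q is None else np.round(q,2))
```

```text
[-0.07  0.52  0.1   2.18 -0.11  0.45 -1.42]
pick 0.03 0.14 [-0.07  0.52  0.1   2.18 -0.11  0.45 -1.42]
pick 0.03 0.1 [-0.05  0.6   0.07  2.21 -0.13  0.34 -1.41]
pick 0.03 0.07 [-0.04  0.66  0.06  2.23 -0.14  0.26 -1.4 ]
pick 0.03 0.04 [-0.26  0.77  0.4   2.24 -1.03  0.32 -0.5 ]
pick 0.03 0.018 [ 0.23  0.79 -0.33  2.23  1.04  0.27 -2.57]
pick 3.17 0.14 [-0.07  0.52  0.1   2.18 -0.11  0.45 -1.42]
pick 3.17 0.1 [ 0.68  0.84 -1.06  2.19  1.1   0.82  0.47]
pick 3.17 0.07 [ 0.67  0.92 -1.06  2.21  1.21  0.83  0.38]
pick 3.17 0.04 [ 0.66  1.   -1.06  2.22  1.32  0.86  0.29]
pick 3.17 0.018 [ 0.66  1.05 -1.06  2.22  1.39  0.88  0.24]
place -0.22 0.14 [-0.12  0.52  0.17  2.18 -0.19  0.45 -1.59]
place -0.22 0.1 [-0.09  0.6   0.13  2.21 -0.22  0.34 -1.57]
place -0.22 0.07 [-0.07  0.66  0.1   2.22 -0.23  0.26 -1.56]
place -0.22 0.04 [-0.27  0.77  0.4   2.24 -1.02  0.32 -0.77]
place -0.22 0.018 [ 0.22  0.79 -0.33  2.23  1.03  0.28 -2.81]
place 2.92 0.14 [ 0.51  0.61 -0.75  2.16  0.73  0.63  0.59]
place 2.92 0.1 [ 0.45  0.68 -0.67  2.19  0.85  0.55  0.48]
place 2.92 0.07 [ 0.39  0.72 -0.59  2.21  0.94  0.47  0.4 ]
place 2.92 0.04 [ 0.32  0.77 -0.48  2.22  1.02  0.39  0.33]
place 2.92 0.018 [ 0.26  0.8  -0.39  2.23  1.09  0.32  0.26]
```

```bash
cat >> h.py <<'E'
def over(x,y,yaw,low):
    "hover above x,y and go straight down to low, on whichever arm posture can do it; returns hover height"
    for h in (.14,.1):
        for yw in (yaw,yaw+np.pi,yaw-np.pi):
            qs=[ik([x,y,z],rot(yw)) for z in np.linspace(h,.015,8)]
            if any(q is None for q in qs) or abs(np.diff(qs,axis=0)).max()>.3: continue
            arm.goto_joints(qs[0])
            try: arm.movel([x,y,low],v=.12); return h
            except arm.IKError: print("line refused",h,yw)
    raise RuntimeError("no posture")
def pick(x,y,yaw):
    h=over(x,y,yaw,.018); arm.close(squeeze=40); s=arm.get_state()
    print("grip",round(s["opening"],4),round(s["time"],1)); arm.movel([x,y,h],v=.15); return s["opening"]
def place(x,y,yaw):
    h=over(x,y,yaw,.026); hit=arm.movel([x,y,.015],v=.02,threshold=3); s=arm.get_state()
    print("down",hit,np.round(s["eef_pos"],4),round(s["time"],1)); arm.open_gripper(); arm.movel([x,y,h],v=.15)
B=np.array([0,-.0015,0])
P=json.load(open("poses.json"))
rk=lambda k:np.array(P[k][1])+B
mt=lambda k:np.array(P[k][0])+B
def mv(src,dst):
    assert pick(*src)>.03; place(*dst)
E
cat > fin.py <<'E'
from h import *
ims=[]
for k in ('red','black','blue','yellow'):
    m,r,im=look(k); ims.append(im); C,S=np.cos(m[2]),np.sin(m[2]); e=r[:2]-m[:2]
    print(k,"dx dy mm",(C*e[0]+S*e[1])*1e3,(C*e[1]-S*e[0])*1e3,"dyaw",np.degrees(r[2]-m[2]),"toolx",Ro.from_rotvec(arm.get_state()["eef_rot"]).as_matrix()[:2,0].round(2),arm.get_state()["time"])
cv2.imwrite("pics/l3.png",cv2.resize(np.vstack([np.hstack(ims[:2]),np.hstack(ims[2:])]),(800,400)))
cv2.imwrite("pics/s3.png",get_image("scene")["pixels"][:,:,::-1])
E
python3 - <<'E'
from h import *
mv(rk("black"),mt("yellow"))
mv(P["white"][0],mt("black"))
mv(rk("blue"),mt("white"))
mv(rk("red"),mt("blue"))
mv(mt("white"),mt("red"))
E
python3 fin.py
```

```text
grip 0.039 21.0
down True [ 0.6196 -0.1059  0.0186] 25.1
grip 0.0396 29.2
down True [ 0.4411 -0.0259  0.0185] 33.6
grip 0.0394 38.5
down True [0.6268 0.1326 0.0186] 42.5
grip 0.0393 46.5
down True [ 0.4656 -0.2543  0.0185] 51.0
grip 0.0392 55.7
down True [0.4838 0.2845 0.0185] 59.0
red dx dy mm 0.05321054085989149 0.15081938066913403 dyaw 0.07790173676179331 toolx [1. 0.] 61.0083
black dx dy mm -2.025457295718081 -0.6555770209984829 dyaw 0.02385624287329176 toolx [1. 0.] 62.25
blue dx dy mm -0.11460504822494683 -0.1591595129134597 dyaw 0.06356731759335026 toolx [1. 0.] 63.2167
yellow dx dy mm -2.5597437576185835 -0.5752046761917707 dyaw -0.030861937654585954 toolx [ 1. -0.] 64.1333
```

View pics/l3.png

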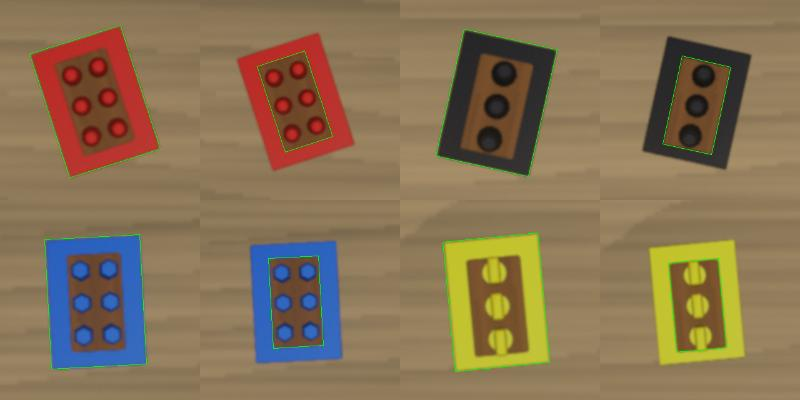

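View pics/s3.png

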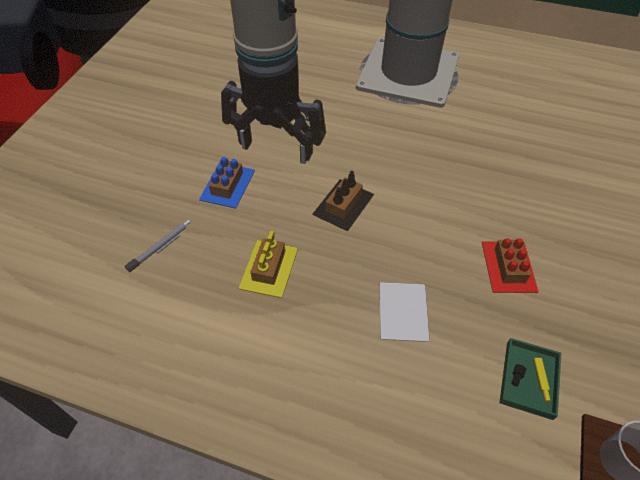

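All four racks are home and upright. Black and yellow sit about 2 mm short along their length, and there is time left to re-seat them.

```bash
python3 - <<'E'
from h import *
for k,d in (("yellow",.0024),("black",.0019)):
    t=mt(k); u=np.array([np.cos(t[2]),np.sin(t[2]),0])*d
    mv(t-u,t)
E
python3 fin.py
```

```text
grip 0.0391 66.3
down True [ 0.6195 -0.1059  0.0185] 69.1
grip 0.0394 74.0
down True [ 0.4411 -0.0259  0.0184] 76.7
red dx dy mm -0.00553673496790235 0.13239787472997094 dyaw 0.16474967609164326 toolx [ 1. -0.] 80.675
black dx dy mm -0.13255811243621685 -0.6236738714273351 dyaw 0.05794142989763516 toolx [1. 0.] 81.9167
blue dx dy mm -0.10190207020168882 -0.17309833368910177 dyaw 0.04753038713268966 toolx [1. 0.] 82.8833
yellow dx dy mm -0.060279748320068834 -0.6729535262592583 dyaw 0.11314055644826203 toolx [ 1. -0.] 83.8
```

View pics/s3.png

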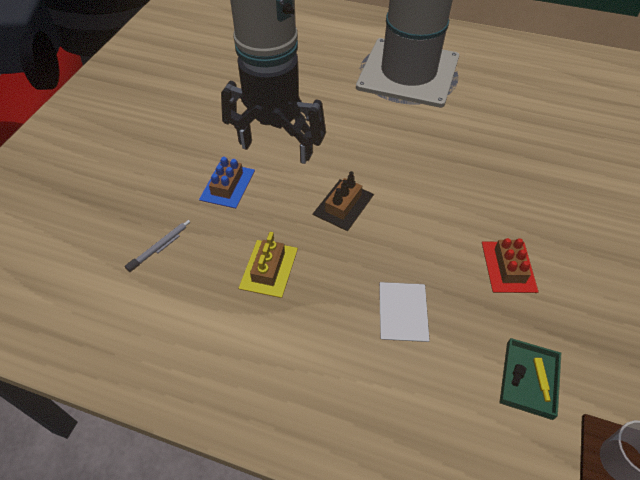

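All racks are now within 1 mm and 0.2° of their mats, the white mat at (404,312) is empty, and the gauge at (158,246) is unmoved.

```bash
python3 -c "
from cell import job
print(job.job_done())"
```

```text
the job is handed in; nothing more can be done
None
```

The job is handed in: all four racks stand upright on the mats of their own colour, within about 1 mm of centre and 0.2° of square by the wrist camera, with the white mat empty, the gauge untouched and about 84 s used of the 128 s.

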